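Clamp the drilled block by its thumbwheel

TASK

Two identical blue thumbwheel clamps stand on the fitter's bench; one has a drilled metal block lying between its jaws, the other is empty. With a fingertip on the exposed rim of the thumbwheel of the loaded clamp, roll the top of the rim towards the jaws until the moving jaw has pushed the block snug against the fixed jaw. Work by the wheel only: do not push the block or the jaw with the robot, and leave the empty clamp as it is.

Things in the scene. Friction and masses are not known exactly. Their poses are not given: they have to be found in the camera images.
- wheel_top (a point): Top of the loaded clamp's wheel rim at rest, 79 mm up; fixed to the clamp. x: level, along the clamp to the jaws, the way to roll the rim; z up. Rubber wheel Ø60, 20 wide, axle along y, its top 10 mm out of a 50 x 26 slot in the flat housing top (69 up, from x -65 to +60). Sprung: sinks from 5 N, bottoms 5 mm down at 12 N. Press 3-4 mm and stroke along x: rolls by friction (2 N), stays where left.
- jaw: Moving steel jaw of the loaded clamp, 22 long, 50 wide, 30 mm high. Origin: bottom middle of its pushing face, 27 mm up; sinks with the wheel; x points to the fixed jaw, whose face is 190 mm ahead (x) of wheel_top and 65 mm high. Geared to the wheel: 30 mm of rim rolled = 30 mm of jaw, same way. Starts 110-118 mm ahead of wheel_top; 140 when the block is snug. Strokes may be repeated.
- workpiece: Loose drilled aluminium block, 50 mm long (x), 45 wide, 30 high, about 160 g, two dark 12 mm holes in its top. Lies on the loaded clamp's bed (20 mm above the bench) between guide rails 6 mm high. Origin: centre of its underside. Snug against the fixed jaw it lies 165 mm ahead of wheel_top along x.
- empty_jaw: Moving jaw of the other, empty clamp, a twin of the loaded one: 275 mm long, 90 wide, fixed to the bench, its wheel's top 110-118 mm behind this point along -x and 79 mm up. Same size, origin and axes as the loaded clamp's jaw. To be left where it is.
Things that resemble listed ones, but are neither listed nor needed, are in the scene too. Of the things like the workpiece, leave any that is orange or yellow; of the rest the larger one is meant.

How it is judged:
At the end, for the whole second after the job is handed in: The block stands flat on the bed (within 10 degrees) within 5 mm of the fixed jaw's face, the moving jaw is within 6 mm of its fully closed place (140 mm ahead of wheel_top), and both are at rest (x of workpiece in the frame of wheel_top between 0.16 and 0.17 m and x of jaw in the frame of wheel_top above 0.134 m and angle between workpiece's own z axis and vertical below 0.17 rad and linear speed of each of workpiece, jaw below 0.02 m/s); the robot touches nothing.
It fails at once if the robot pushes the block or the moving jaw itself (over 1 N) (contact force between any of the fingers, the arm and workpiece above 1 N or contact force between any of the fingers, the arm and jaw above 1 N).
It fails at once if the jaw of the empty clamp is moved by more than 4 mm (distance of empty_jaw from where it was at the start of the episode above 0.004 m).
It also fails if it takes over 32 s, if anything falls off the work surface, if the arm or the gripper's body presses on something with over 40 N, if the wrist force passes 120 N, or if a joint passes its speed limit or range.

ROBOT

A 6-joint arm with a two-finger parallel gripper is mounted at the origin on the work surface. World frame = base frame: x ahead of the robot, y to its left, z up, the work surface at z = 0. Lengths are in m, angles in rad, forces in N, time in s.
With the tool pointing down it reaches from about 0.2 to 0.875 m from the base axis. Payload 3.4 kg.
Tool frame: the origin (TCP) lies at the very end of the fingers, on their centre line; the grasp point (between the pads) lies 19 mm behind it (ctrl.grasp_offset is the distance from the TCP to the grasp point, in m); z points along the fingers, y is the line along which they close (so a half turn about z gives the same grasp; the last joint's range is limited). The gripper opens to 94 mm and grips with 3 to 60 N. Pads are 16 mm wide; open, the fingers measure 119 mm over their backs; the gripper's body (75 mm by 177 mm) begins 78 mm behind the grasp point.
Start: joints at [1.021, 0.276, 1.505, -0, 1.361, -0.121], TCP at [0.239, 0.523, 0.205] pointing down, gripper open.
Joint ranges: [-2.89, 2.89], [-0.75, 2.08], [0.22, 2.7], [-1.18, 4.32], [0.11, 2.71], [-2.7, 2.7]. Speed limits (rad/s): [2.57, 2.57, 3.14, 3.14, 3.14, 3.14].

INTERFACE

Orientations are given as a rotation vector (axis times angle).
In Python, from plant import ctrl gives the robot as it stands.
- The arm moves only by the tool jog_arm, never from a script. Its arguments are lists of equal length, an entry for each row: "rotation": the turn, a rotation vector about the world's x, y, z in degrees, a list of three; "travel": the shift along the world's x, y, z in cm, a list of three; "claw": the finger opening in cm, from 0 to 9.4. A call has 1 to 5 rows; each row is the pose to reach, as a shift and turn from the pose commanded when the call began; what a row does not reach only later rows make up. A row lasts 1/12 s, in which the tool goes at most 41.7 mm and 7.16 degrees, less where a joint would pass 70% of its speed; a pose out of reach is approached as far as the arm can. A call with a gripper value outside its range is refused whole. The fingers move at their own pace and stop on an object; "force" is the grip in N (left out, the last holds). Time passes only in rows, so rows that repeat a pose let the fingers close. It gives the time, the measured TCP pose, the force, the opening and the grip force at its end, in the units of the state.
- ctrl.state(): the state, without advancing time (a new reading comes with each control period).
- ctrl.snapshot(name): name is "side" or "top" or "wrist"; returns a dict with "frame" (480x640x3 uint8, blue, green, red), "fov_y" (degrees; the focal length in pixels is half the picture's height over the tangent of half this angle, whatever the lens; pixels are square), "cx", "cy" (the principal point, pixels), "R" (3x3) and "t" (3): a world point X has camera coordinates R X + t. Camera axes: x right, y down, z forward; pixel columns grow to the right and rows downward; lengths in m; the calibration is good to about 2 mm. A picture is of the moment at which its call begins. There is no depth.
- ctrl.sign_off(): hands the job in; it is judged then, once.
The state is a dict: "time": time; "joints": joint angles; "joint_vel": joint speeds; "joint_torque": joint torques, N m; "tcp_pos": TCP position; "tool_rot": TCP orientation; "force": force on the tool from outside, world axes, zero at the start; "wrist_torque": the same for the moment, N m; "width": finger opening in m; "gripper_force": force on a finger pad.
Only numpy, scipy, OpenCV 4.12 (cv2) and the standard library are available. Lean on these libraries where they do the work, as an engineer would, in place of code of your own. Each camera call takes 0.05 s, during which the arm holds its last target. There are 200 camera calls.

## Working session

There is one attempt and no reset: what is moved stays moved. The work goes in short steps, Python scripts to look and compute and a tool call to move; the robot and the scene stay as the last step left them, time stands still between calls to the robot, and variables do not carry over. Pictures are saved under pics/ and viewed, at most 10 in all, crops included, and the job is handed in when it is done.

Besides the shell and the picture viewer there is one more tool, called as a command line: name --argument value ..., lists and objects as JSON in quotes. jog_arm: Moves the arm, as the interface text tells. Its arguments: {"type":"object","properties":{"rotation":{"type":"array"},"travel":{"type":"array"},"claw":{"type":"array"},"force":{"type":"number"}},"required":["rotation","travel","claw"]}

```bash
mkdir -p pics
cat > h.py <<'E'
from plant import ctrl
import numpy as np, cv2
def snap(n,f):
    s=ctrl.snapshot(n); cv2.imwrite('pics/'+f,s['frame']); np.savez('pics/'+f[:-4],**s); return s
def ray(s,u,v,z):
    f=240/np.tan(np.radians(float(s['fov_y']))/2)
    R=np.array(s['R']);t=np.array(s['t'])
    d=R.T@np.array([(u-s['cx'])/f,(v-s['cy'])/f,1]);c=-R.T@t
    return c+d*(z-c[2])/d[2]
def proj(s,X):
    f=240/np.tan(np.radians(float(s['fov_y']))/2)
    p=np.array(s['R'])@np.array(X)+np.array(s['t']); return p[:2]/p[2]*f+[s['cx'],s['cy']]
E
python3 - <<'E'
from h import *
for n in('top','side'):
    s=snap(n,n+'0.png'); print(n,s['fov_y'],s['cx'],s['cy'],-np.array(s['R']).T@s['t'])
print(ctrl.state())
E
```

```text
top 45.3073488351476 325.0454644817759 252.53899849341994 [ 0.53156147 -0.02521148  0.87502438]
side 55.755104493161824 316.1059582393863 240.61694681506984 [ 0.27042164 -0.42767737  0.45858472]
{'time': 0.1, 'joints': array([ 1.02101202e+00,  2.76524115e-01,  1.50600793e+00, -4.28210667e-06,
        1.36068558e+00, -1.21011700e-01]), 'joint_vel': array([ 0.00132979, -0.00052762, -0.00341488, -0.00056608, -0.00011865,
        0.00062027]), 'joint_torque': array([ 1.96468209e-03, -4.05454230e+01, -2.37781459e+01,  7.03602587e-02,
        2.99364980e-02, -3.57476370e-05]), 'tcp_pos': array([0.23880399, 0.5225068 , 0.20469504]), 'tool_rot': array([-6.68252467e-01, -3.06915327e+00,  2.41203332e-03]), 'force': array([ 0.03378674, -0.59911486,  0.30608131]), 'wrist_torque': array([0.03245921, 0.00909433, 0.02434814]), 'gripper_force': 0.0, 'width': 0.09370892367507459}
```

View pics/top0.png

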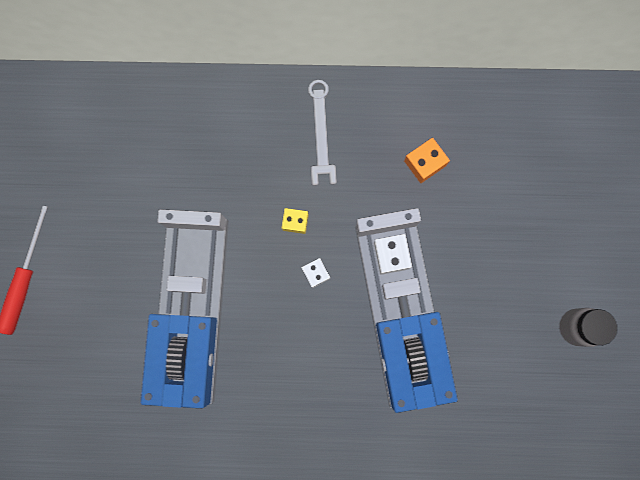

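View pics/side0.png

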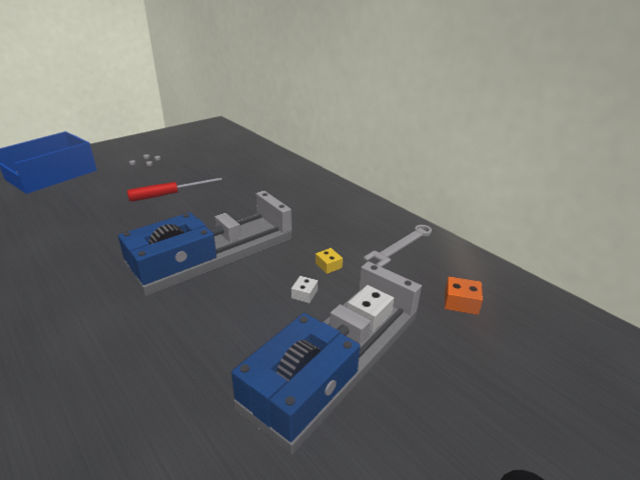

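The top view shows the loaded clamp at right: housing about (377–456, 312–411), wheel about (417,360), jaw (401,288), block (393,253), fixed jaw (389,220). The empty clamp is at left, with its wheel at (176,358). The side view agrees.

Run:
```python
from h import *
s=dict(np.load('pics/top0.npz')); im=s['frame']; hsv=cv2.cvtColor(im,cv2.COLOR_BGR2HSV)
m=cv2.inRange(hsv,(100,120,60),(125,255,255)); m[:,:300]=0
print(np.percentile(hsv[...,2][m>0],[5,20,50,80,95]))
V=np.median(hsv[...,2][m>0])
m=((m>0)&(hsv[...,2]>V*0.8)).astype(np.uint8)
m=cv2.morphologyEx(m,cv2.MORPH_OPEN,np.ones((3,3)))
c=max(cv2.findContours(m,cv2.RETR_EXTERNAL,cv2.CHAIN_APPROX_NONE)[0],key=cv2.contourArea)
P=np.array([ray(s,*p[0],0.069)[:2] for p in c])
r=cv2.minAreaRect((P*1000).astype(np.float32)); b=cv2.boxPoints(r); print('housing',r,b)
# axis dir: long side
e=[b[1]-b[0],b[2]-b[1]]; d=max(e,key=np.linalg.norm); d=d/np.linalg.norm(d)
if d[0]<0:d=-d
cen=np.array(r[0]); wt=cen+2.5*d; print('dir',d,np.degrees(np.arctan2(d[1],d[0])),'wheel_top',wt)
W=np.array([*wt/1000,.079]); D=np.array([*d,0]); L=np.array([-d[1],d[0],0])
# slot: non-blue dark pixels inside housing
print('proj wheel',proj(s,W),'fixed jaw top',proj(s,W+.19*D-[0,0,.014]+.0*L))
im2=im.copy()
S=dict(np.load('pics/side0.npz')); i3=S['frame'].copy()
for k in (s,im2),(S,i3):
    for X in [W,W+.19*D-[0,0,.014],W+.19*D-[0,0,.014]+.04*L,W+.19*D-[0,0,.014]-.04*L,W+.06*D-[0,0,.01],W-.065*D-[0,0,.01],W-.025*D-[0,0,.01]+.013*L,W+.025*D-[0,0,.01]+.013*L,W+.025*D-[0,0,.01]-.013*L]:
        cv2.circle(k[1],tuple(np.round(proj(k[0],X)).astype(int)),1,(0,0,255),-1)
o=np.hstack([cv2.resize(im2[190:420,340:470],None,fx=2.5,fy=2.5),cv2.resize(i3[240:460,220:430],None,fx=2.25,fy=2.6136)[:575]])
cv2.imwrite('pics/c1.png',o);print(o.shape)
# measured jaw front edge & tilt
for u,v in [(384,283),(417,277)]: 
    q=ray(s,u,v,.057)-W; print('jaw front',q@D,q@L)
```

```text
[102. 179. 184. 188. 191.]
housing ((487.00140380859375, -143.38571166992188), (124.95217895507812, 86.32929229736328), 11.731136322021484) [[ 417.05408  -113.825264]
 [ 434.6065   -198.35136 ]
 [ 556.9487   -172.94617 ]
 [ 539.3963    -88.42006 ]]
dir [0.9791125  0.20331939] 11.731133 wheel_top [ 489.44918513 -142.87741321]
proj wheel [418.00789429 359.99581292] fixed jaw top [390.05580922 226.32114487]
(575, 797, 3)
jaw front 0.11251840175346034 0.023157164843415748
jaw front 0.11250342970952082 -0.024645409981996342
```

View pics/c1.png

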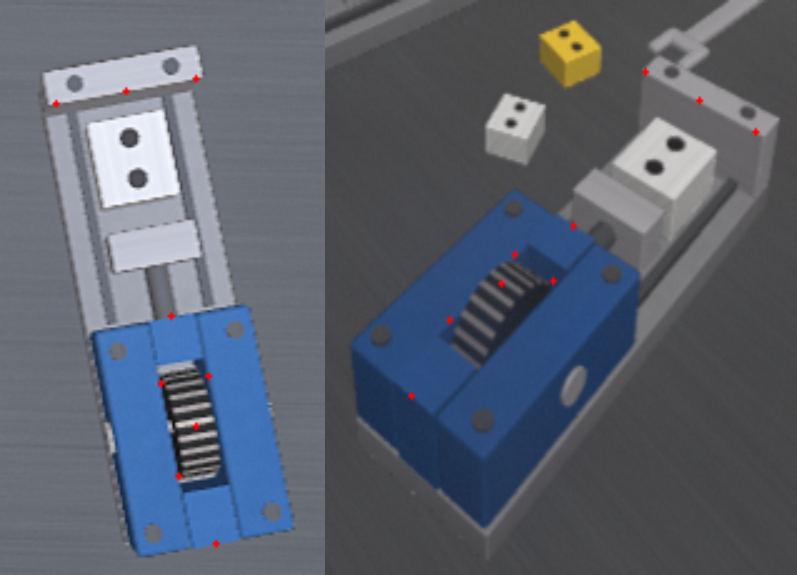

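The projected points fit in both views. wheel_top is at about (0.4895, -0.143), yaw 11.7°, and the jaw is at about 112.5 mm. I'll close the fingers, align the closing line with the clamp and approach.

jog_arm --rotation '[[0,0,-7],[0,0,-14],[0,0,-21],[0,0,-28],[0,0,-35]]' --travel '[[1.35,-3.76,0],[2.7,-7.52,0],[4.05,-11.3,0],[5.4,-15,0],[6.75,-18.8,0]]' --claw '[0,0,0,0,0]' --force 20

```text
time: 0.52
tcp_pos: [0.3065, 0.3332, 0.2051]
tool_rot: [-1.567, -2.723, 0.001]
force: [0.7, -1.0, 0.9]
width: 0.0643
gripper_force: 0.0
```

jog_arm --rotation '[[0,0,-5],[0,0,-10],[0,0,-15],[0,0,-18.7],[0,0,-18.7]]' --travel '[[1.35,-3.76,0],[2.7,-7.52,0],[4.05,-11.3,0],[5.4,-15,0],[6.75,-18.8,0]]' --claw '[0,0,0,0,0]'

```text
time: 0.93
tcp_pos: [0.374, 0.1452, 0.2054]
tool_rot: [1.985, 2.435, 0.0]
force: [0.3, 0.5, -1.0]
width: 0.031
gripper_force: 0.0
```

jog_arm --rotation '[[0,0,0],[0,0,0],[0,0,0],[0,0,0],[0,0,0]]' --travel '[[1.35,-3.76,0],[2.7,-7.52,0],[4.05,-11.3,0],[5.4,-15,0],[6.75,-18.8,0]]' --claw '[0,0,0,0,0]'

```text
time: 1.35
tcp_pos: [0.4415, -0.0429, 0.2054]
tool_rot: [-1.983, -2.436, -0.0]
force: [-0.1, 0.3, -0.6]
width: 0.0006
gripper_force: 0.0
```

jog_arm --rotation '[[0,0,0],[0,0,0],[0,0,0],[0,0,0],[0,0,0]]' --travel '[[1.35,-3.76,0],[2.7,-7.52,-2],[3.74,-10.4,-5],[3.74,-10.4,-8],[3.74,-10.4,-10]]' --claw '[0,0,0,0,0]'

```text
time: 1.77
tcp_pos: [0.4781, -0.1468, 0.1024]
tool_rot: [-1.985, -2.431, 0.002]
force: [-1.1, 0.1, -0.3]
width: 0.0005
gripper_force: 0.0
```

jog_arm --rotation '[[0,0,0],[0,0,0]]' --travel '[[0,0,0],[0,0,0]]' --claw '[0,0]'

```text
time: 1.93
tcp_pos: [0.4781, -0.1447, 0.1046]
tool_rot: [-1.981, -2.434, 0.001]
force: [-1.0, -0.4, -0.3]
width: 0.0005
gripper_force: 0.0
```

Run:
```python
from h import *
from scipy.spatial.transform import Rotation as R
s=ctrl.state();print(s['time'],s['tcp_pos'],R.from_rotvec(s['tool_rot']).as_matrix().round(3),s['force'],s['width'],s['gripper_force'])
a=snap('top','t1.png');b=snap('side','s1.png')
cv2.imwrite('pics/c2.png',np.hstack([cv2.resize(a['frame'][190:420,340:470],None,fx=2.5,fy=2.5),cv2.resize(b['frame'][240:460,220:430],None,fx=2.25,fy=2.6136)[:575]]))
```

```text
1.9333 [ 0.47805821 -0.14474361  0.10456199] [[-0.203  0.979 -0.003]
 [ 0.979  0.203  0.001]
 [ 0.002 -0.003 -1.   ]] [-0.99407569 -0.44346372 -0.3112199 ] 0.0004846687470572078 0.0
```

View pics/c2.png

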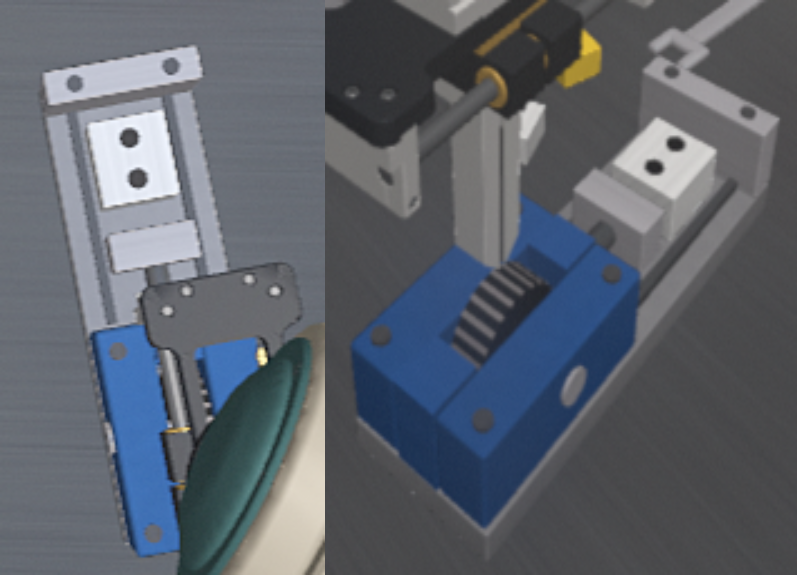

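The closed fingertips are above the wheel, aligned with the clamp and clear of the jaw and block. Next I'll press 3.5 mm and stroke.

jog_arm --rotation '[[0,0,0],[0,0,0],[0,0,0],[0,0,0],[0,0,0]]' --travel '[[0,0,-1.2],[0,0,-2.2],[0,0,-2.6],[0,0,-2.9],[0,0,-2.9]]' --claw '[0,0,0,0,0]'

```text
time: 2.45
tcp_pos: [0.479, -0.1447, 0.0771]
tool_rot: [1.982, 2.437, 0.0]
force: [-1.5, 1.9, 4.9]
width: 0.0005
gripper_force: 2.9
```

jog_arm --rotation '[[0,0,0],[0,0,0],[0,0,0],[0,0,0],[0,0,0]]' --travel '[[0,0,0],[0,0,0],[0.2,0.04,0],[0.4,0.08,0],[0.6,0.12,0]]' --claw '[0,0,0,0,0]'

```text
time: 2.87
tcp_pos: [0.4845, -0.1436, 0.0776]
tool_rot: [-1.982, -2.437, 0.001]
force: [-2.9, 1.8, 7.1]
width: 0.0007
gripper_force: 3.5
```

```bash
cat > j.py <<'E'
from h import *
import sys
W=np.array([.4895,-.1429,.079]);D=np.array([.9791,.2033,0]);L=np.array([-.2033,.9791,0])
st=ctrl.state();print(st['time'],st['tcp_pos'],(st['tcp_pos']-W)@D,(st['tcp_pos']-W)@L,st['force'])
s=ctrl.snapshot('top')
# unwarp the plane z=.057 to clamp frame: rows = y, columns x 60..200mm, 4px/mm
def rect(s,z,f):
    q=[(.06,-.04),(.2,-.04),(.2,.04),(.06,.04)]
    a=np.float32([proj(s,[*(W+x*D+y*L)[:2],z]) for x,y in q])
    H=cv2.getPerspectiveTransform(a,np.float32([[0,0],[560,0],[560,320],[0,320]]))
    r=cv2.warpPerspective(s['frame'],H,(560,320)); cv2.imwrite('pics/'+f,r); return r
r=rect(s,.057,'r_'+sys.argv[1])
p=cv2.cvtColor(r,cv2.COLOR_BGR2GRAY)[200:240].mean(0)
g=np.diff(cv2.GaussianBlur(p[None],(9,1),0)[0]);i=[k for k in range(1,len(g)-1) if abs(g[k])>3 and abs(g[k])>=abs(g[k-1]) and abs(g[k])>abs(g[k+1])]
print([(round(60+k/4,1),round(float(g[k]),1)) for k in i])
E
python3 j.py a.png
```

```text
2.8667 [ 0.48452872 -0.14361618  0.07763877] -0.00501298388296061 0.0003094495769828625 [-2.9396328   1.77430989  7.14647497]
[(81.8, 4.9), (86.2, 6.6), (94.5, -7.5), (96.2, 13.9), (117.2, -6.9), (125.5, -4.7), (128.0, 15.3), (176.5, -12.7), (184.8, -7.6), (191.2, 13.6)]
```

The jaw has moved from about 112.5 to 117 mm, so the wheel is rolling. I'll continue with slightly more press.

jog_arm --rotation '[[0,0,0],[0,0,0],[0,0,0],[0,0,0],[0,0,0]]' --travel '[[0.3,0.06,-0.1],[0.6,0.12,-0.1],[0.9,0.19,-0.1],[1.2,0.25,-0.1],[1.5,0.31,-0.1]]' --claw '[0,0,0,0,0]'

```text
time: 3.33
tcp_pos: [0.5006, -0.1404, 0.077]
tool_rot: [1.982, 2.436, 0.002]
force: [-1.0, 2.0, 5.6]
width: -0.0002
gripper_force: 2.6
```

```bash
python3 j.py b.png
```

```text
3.3333 [ 0.50060872 -0.14041412  0.07698987] 0.011381926388476654 0.00017552247193553485 [-0.99343563  2.03238976  5.62364614]
[(60.5, 6.6), (72.5, -4.8), (102.0, 3.7), (106.2, 5.0), (110.8, -8.5), (112.8, 14.0), (135.0, 8.1), (183.2, -12.7), (191.2, 13.5)]
```

The jaw is now at about 134 mm. One more stroke should finish it: lift, go back, press and roll about 12 mm (it will slip once snug).

jog_arm --rotation '[[0,0,0],[0,0,0],[0,0,0],[0,0,0],[0,0,0]]' --travel '[[0,0,1],[0,0,2],[-1,-0.21,2],[-2,-0.42,2],[-2,-0.42,2]]' --claw '[0,0,0,0,0]'

```text
time: 3.8
tcp_pos: [0.4769, -0.1448, 0.0954]
tool_rot: [-1.982, -2.435, 0.002]
force: [-0.8, 0.1, -1.1]
width: 0.0001
gripper_force: 0.0
```

jog_arm --rotation '[[0,0,0],[0,0,0],[0,0,0],[0,0,0],[0,0,0]]' --travel '[[0,0,-1],[0,0,-1.6],[0,0,-2.05],[0,0,-2.05],[0,0,-2.05]]' --claw '[0,0,0,0,0]'

```text
time: 4.22
tcp_pos: [0.4792, -0.145, 0.0747]
tool_rot: [-1.981, -2.436, 0.002]
force: [-3.3, -0.3, 9.7]
width: 0.0006
gripper_force: 4.8
```

jog_arm --rotation '[[0,0,0],[0,0,0],[0,0,0],[0,0,0],[0,0,0]]' --travel '[[0.25,0.05,0],[0.5,0.1,0],[0.75,0.15,0],[1.0,0.21,0],[1.2,0.25,0]]' --claw '[0,0,0,0,0]'

```text
time: 4.63
tcp_pos: [0.4843, -0.1437, 0.0747]
tool_rot: [-1.971, -2.432, 0.02]
force: [-18.8, -6.2, 19.8]
width: 0.0006
gripper_force: 11.3
```

```bash
python3 j.py c.png
```

```text
4.6333 [ 0.48428265 -0.1437223   0.07473091] -0.005275477847035517 0.0002555698261985797 [-18.84279865  -6.18139456  19.80731082]
[(84.0, 3.0), (88.5, 7.3), (115.8, -8.1), (118.0, 14.7), (140.0, 8.7), (188.5, -20.9), (191.2, 14.4)]
```

The edges show the jaw at about 140 mm with the force risen, so the block is snug. I'll lift clear and check.

jog_arm --rotation '[[0,0,0],[0,0,0],[0,0,0],[0,0,0],[0,0,0]]' --travel '[[-0.5,-0.1,0],[-0.8,-0.17,0.5],[-0.8,-0.17,2],[-0.8,-0.17,4.5],[-0.8,-0.17,8]]' --claw '[0,0,0,0,0]'

```text
time: 5.1
tcp_pos: [0.4818, -0.1431, 0.1526]
tool_rot: [-1.978, -2.431, 0.003]
force: [0.6, -0.2, 0.5]
width: 0.0007
gripper_force: 0.0
```

jog_arm --rotation '[[0,0,0],[0,0,0],[0,0,0],[0,0,0],[0,0,0]]' --travel '[[-2,0,2],[-4,0,2],[-6,0,2],[-6,0,2],[-6,0,2]]' --claw '[0,0,0,0,0]'

```text
time: 5.52
tcp_pos: [0.4237, -0.144, 0.1745]
tool_rot: [-1.984, -2.436, -0.001]
force: [-1.0, 0.1, -0.2]
width: 0.0005
gripper_force: 0.0
```

```bash
python3 j.py d.png; python3 -c "
from h import *
a=snap('top','t2.png')['frame'];b=snap('side','s2.png')['frame']
cv2.imwrite('pics/c3.png',np.hstack([cv2.resize(a[190:420,340:470],None,fx=2.5,fy=2.5),cv2.resize(b[240:460,220:430],None,fx=2.25,fy=2.6136)[:575]]))"
```

```text
5.5167 [ 0.42368996 -0.14397781  0.17446699] -0.06465372946763479 0.012323902157740601 [-1.04356133  0.07614633 -0.20942657]
[(60.5, 9.3), (115.8, -8.0), (117.8, 14.4), (140.0, 8.9), (188.5, -21.1), (191.2, 14.7)]
```

View pics/c3.png

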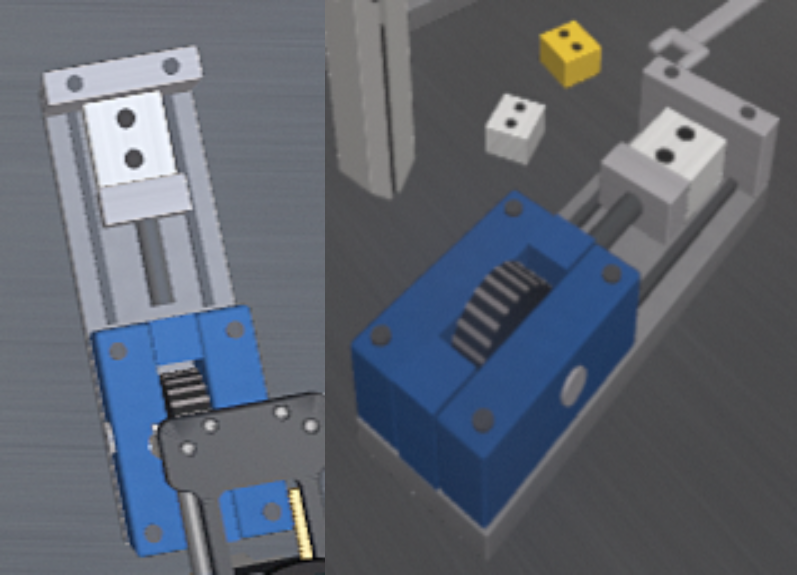

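The block lies flat and snug between the moving jaw (140 mm) and the fixed jaw, and the robot is clear.

```bash
python3 -c "
from plant import ctrl
print(ctrl.sign_off())"
```

```text
the job is handed in; nothing more can be done
None
```

The loaded clamp is closed: camera measurements put the moving jaw about 140 mm ahead of the wheel top, with the block flat and snug against the fixed jaw. I used only the wheel, never went near the empty clamp, and handed the job in at about 5.5 s with the arm clear; the sign-off gave no verdict.

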